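Move a label holder over the end stop to the next buffet rail

ROBOT

A 7-joint arm with a two-finger parallel gripper is mounted at the origin on the work surface. World frame = base frame: x ahead of the robot, y to its left, z up, the work surface at z = 0. Lengths are in m, angles in rad, forces in N, time in s.
With the tool pointing down it reaches from about 0.4 to 0.875 m from the base axis. Payload 19.3 kg.
Tool frame: the origin (TCP) lies midway between the tips of the shut fingers; the grasp point (between the pads) lies 19 mm behind it (bot.pinch_z is the distance from the TCP to the grasp point, in m); z points along the fingers, y is the line along which they close (so a half turn about z gives the same grasp; the last joint's range is limited). The gripper opens to 85 mm and grips with 20 to 120 N. Pads are 22 mm wide; open, the fingers measure 114 mm over their backs; the gripper's body (76 mm by 85 mm) begins 54 mm behind the grasp point. The pads swing forward as they close: fully open they stand 13 mm farther back than shut.
Start: joints at [-1.226, 0.521, -0.036, 1.599, 0.021, 1.021, -0.113], TCP at [0.252, 0.572, 0.231] pointing down, gripper open.
Joint ranges: [-2.91, 2.91], [-0.3, 2.13], [-1.5, 1.42], [0.17, 2.43], [-1.26, 4.41], [0.16, 1.93], [-2.52, 2.52]. Speed limits (rad/s): [1.89, 1.89, 2.39, 2.39, 3.01, 3.01, 3.01].

INTERFACE

Orientations are given as [roll, pitch, yaw] about the fixed x, y, z axes, in that order (R = Rz(yaw) Ry(pitch) Rx(roll)).
In Python, from workcell import observe, viewer, bot gives the robot as it stands. The module is installed in compiled form; this text tells all that it offers.
- The arm moves only by the tool play_rows, never from a script. Its argument "motion" is a list of rows, each a list of 7 numbers: the shift along the tool's x, y, z in cm, then the turn, a rotation vector about the tool's x, y, z in rad, then the opening, from -1 (shut) to 1 (fully open), so that 0 is half open. A call has exactly 5 rows; each row is the pose to reach, as a shift and turn from the pose commanded when the call began, along the tool's axes at that moment; what a row does not reach only later rows make up. A row lasts 1/10 s, in which the tool goes at most 50 mm and 8.59 degrees, less where a joint would pass 70% of its speed; a pose out of reach is approached as far as the arm can. A call with a gripper value outside its range is refused whole. The fingers move at their own pace and stop on an object; "squeeze" is the grip in N (left out, the last holds). Time passes only in rows, so rows that repeat a pose let the fingers close, or fill a call up. It gives the time, the measured TCP pose, the force, the opening and the grip force at its end, in the units of the state.
- observe(): the state, without advancing time (a new reading comes with each control period).
- viewer.grab_frame(name): name is "side" or "top"; returns (picture, depth): 480x640x3 uint8, red, green, blue; 480x640 float32, m along the optical axis (not along the pixel's ray), 0 where there is no reading.
- viewer.camera_info(name): a dict with "fx", "fy", "cx", "cy" (pixels), "k1" (the pictures are not rectified: a ray, as slopes to the right and down, at radius r is drawn at 1 + k1 r^2 times it, then the intrinsics apply), "R" (3x3) and "t" (3): a world point X has camera coordinates R X + t. Camera axes: x right, y down, z forward; pixel columns grow to the right and rows downward; lengths in m; the calibration is good to about 2 mm. A picture is of the moment at which its call begins. camera_info takes no time and is no camera call.
- bot.job_done(): hands the job in; it is judged then, once.
The state is a dict: "clock": time; "qpos": joint angles; "qd": joint speeds; "joint_efforts": joint torques, N m; "position": TCP position; "tool_rot": TCP orientation; "force": force on the tool from outside, world axes, zero at the start; "moment": the same for the moment, N m; "grip_width": finger opening in m; "finger_force": force on a finger pad.
Only numpy, scipy, OpenCV 4.12 (cv2) and the standard library are available. Lean on these libraries where they do the work, as an engineer would, in place of code of your own. Each camera call takes 0.05 s, during which the arm holds its last target. There are 200 camera calls.

TASK

Move the hanging label holder from its rail to the next rail on the buffet counter: slide it along its rail until it bears on the end stop that faces the next rail, lift it out there over the stops, lower it into the loading gap of the next rail, slide it along that rail until it bears on the adjustable far stop, and leave it hanging there. Feel for both stops and hold the holder against each for a moment with a light push of about 5 N, never more than 8 N; otherwise do not force it against the rails beyond 20 N. Leave the bottles, carafe and card stand alone.

Things in the scene. Friction and masses are not known exactly. Their poses are not given: they have to be found in the camera images.
- holder_grip (a point): Centre of the upright grip fin of the black double-sided label holder (about 160 g, varies by 25 percent). Axes: y along the rail it hangs on, x across it, z up. The fin is 14 mm thick (x), 40 mm long (y), 36 mm high (18 mm above and below this point). Under it is a roof 30 (x) by 44 (y) by 5 mm, whose underside rests on the rail's top 23 mm below this point.
- holder: The whole loose holder; origin in the middle of its roof's underside, axes as holder_grip. Two side walls hang from the roof astride the rail: inner faces 22 mm apart, 4 mm thick, 44 mm long (y) at the top, 64 mm lower down, reaching 65 mm below the origin. It drags if pressed down or sideways on the rail; held about 1 mm up it slides freely.
- holder_toes (a point): Point midway between the holder's two toes, 10 mm below the roof's underside, at mid-length. A toe points inward from each wall: 12 mm long (y), 9 mm apart, from 8 to 15 mm below the roof (the lowest 3 mm only 8 mm long). On the rail they lie under its head: the holder has 3 mm of up and down play and comes off or on only where the toes are in a loading gap.
- rail_a: Fixed steel T-section rail on a foot; the holder hangs on it at the start. Origin on the counter under the rail's middle; y along the rail toward the next rail; z up. 180 mm long (y -90 to +90 mm). Web 6 mm thick; head 18 mm wide, 5 mm thick, its top 150 mm above the counter. A stop lug on each end.
- gap_a (a point): Middle of rail_a's loading gap, at the rail's top (rail_a y = +60 mm); axes as rail_a. For 14.6 mm along the rail (7.3 mm either way) the head is only as wide as the 6 mm web, so that the 12 mm toes pass up or down. With the holder against stop_a its toes are in the middle of the gap.
- stop_a: End stop of rail_a on the side of rail_b: rigid steel lug, 18 mm wide, 8 mm thick (rail_a y +82 to +90 mm), rising 16 mm above the rail's top; holder centre is at rail_a y = +60 mm when touching it. Origin at the middle of its foot, 2 mm below the rail's top; axes as rail_a.
- rail_b: The next rail: fixed, same section, length and height as rail_a, beyond rail_a's +y end, 30 to 55 mm away, up to 15 mm out of line and turned by up to 0.15 rad. Origin on the counter under its middle; y along the rail, away from rail_a. It has a loading gap only at its near end; elsewhere the toes stay held under the head.
- gap_b (a point): Middle of rail_b's 14.6 mm loading gap, at the rail's top (rail_b y = -60 mm), right behind the near stop; axes as rail_b. A holder touching the near stop is centred on it. Toes that miss the gap land on the head, the holder then standing 15 mm too high.
- stop_b_near: The same lug at rail_b's near end (rail_b y -90 to -82 mm), over which the holder must come.
- stop_b_far: Adjustable far stop of rail_b. Origin: foot of its fixed end block (rail_b y = +86 mm, 148 mm up; axes as rail_b). On a thin rod it carries a rigid steel lug (18 mm wide, 8 mm thick, 16 mm high above the rail) clamped anywhere between the block and 35 mm nearer to the gap: the setting is not measured. The holder meets the lug with its centre between rail_b y = +17 and +52 mm.
- bottle0: Loose small glass bottle with white cap, 56 mm wide, 130 mm tall, origin under it; leave alone.
- bottle1: Another such bottle; leave alone.
- carafe: Loose waisted white carafe, 88 mm wide, 150 mm tall, origin under it; leave alone.
- card_stand: Loose wooden block with an upright card, 40 by 100 by 73 mm tall, origin under it; leave alone.
Things that resemble listed ones, but are neither listed nor needed, are in the scene too. Leave any red or turquoise look-alike of the holder alone.

How it is judged:
On the way, in this order (a step that is already met when the one before it is completed fails the run):
1. the holder, still on rail_a, bears on its end stop with more than 2 N (contact force between holder and stop_a above 2 N and z of holder in the frame of rail_a below 0.155 m and y of holder in the frame of rail_a below 0.064 m), for 0.2 s.
2. the holder sits on rail_b at its loading gap (z of holder in the frame of rail_b between 0.147 and 0.1535 m and y of holder in the frame of rail_b between -0.066 and -0.05 m), for 0.1 s.
3. the holder, on rail_b, bears on the far stop with more than 2 N (contact force between holder and stop_b_far above 2 N and z of holder in the frame of rail_b below 0.155 m), for 0.2 s.
At the end, for the whole second after the job is handed in: The holder hangs at rest and upright (within 0.08 rad) on rail_b, its roof down on the rail (within 2 mm), at the far stop's range (its centre between rail_b y = +13 and +55 mm), released (y of holder in the frame of rail_b between 0.013 and 0.055 m and z of holder in the frame of rail_b between 0.147 and 0.152 m and angle between holder's own z axis and vertical below 0.08 rad and linear speed of holder below 0.01 m/s); the robot touches nothing.
It fails at once if the holder is pushed on an end stop with more than 9.5 N (contact force between holder and stop_a above 9.5 N or contact force between holder and stop_b_far above 9.5 N).
It fails at once if the holder is forced against rail_a or its stops with more than 22 N (contact force between holder and rail_a above 22 N).
It fails at once if the holder is forced against rail_b or its stops with more than 22 N (contact force between holder and rail_b above 22 N).
It fails at once if a bystander is moved by more than 10 mm (distance of any of bottle0, bottle1, carafe, card_stand from where it was at the start of the episode above 0.01 m).
It also fails if it takes over 72 s, if anything falls off the work surface, if the arm or the gripper's body presses on something with over 40 N, if the wrist force passes 120 N, or if a joint passes its speed limit or range.

## Working session

There is one attempt and no reset: what is moved stays moved. The work goes in short steps, Python scripts to look and compute and a tool call to move; the robot and the scene stay as the last step left them, time stands still between calls to the robot, and variables do not carry over. Pictures are saved under pics/ and viewed, at most 10 in all, crops included, and the job is handed in when it is done.

Besides the shell and the picture viewer there is one more tool, called after ">>>" by a JSON object that holds its "api" and its "payload". play_rows: Moves the arm, as the interface text tells. Its arguments: {"type":"object","properties":{"motion":{"type":"array"},"squeeze":{"type":"number"}},"required":["motion"]}

```bash
mkdir -p pics; cat > h.py <<'E'
import numpy as np,cv2
from workcell import observe, viewer, bot
def grab(n,tag):
    p,d=viewer.grab_frame(n); cv2.imwrite(f'pics/{tag}.png',p[:,:,::-1]); np.save(f'pics/{tag}.npy',d); return p,d
def cloud(n,d):
    c=viewer.camera_info(n); K=np.array([[c['fx'],0,c['cx']],[0,c['fy'],c['cy']],[0,0,1]])
    u,v=np.meshgrid(np.arange(640.),np.arange(480.))
    q=cv2.undistortPoints(np.stack([u,v],-1).reshape(-1,1,2),K,np.array([c['k1'],0,0,0.])).reshape(480,640,2)
    P=np.dstack([q*d[...,None],d]); 
    return (P-np.array(c['t']))@np.array(c['R'])
E
python3 - <<'E'
from h import *
for n in('side','top'):
    p,d=grab(n,n+'0'); c=viewer.camera_info(n); print(n,-np.array(c['R']).T@c['t'],c['R'])
s=observe(); print({k:np.round(v,3) for k,v in s.items()},bot.pinch_z)
E
```

```text
side [ 0.53692825 -0.72430766  0.69891738] [[ 0.99859059 -0.05107245 -0.01443713]
 [-0.04345533 -0.63061547 -0.7748779 ]
 [ 0.03047063  0.77441316 -0.63194605]]
top [ 0.47312138 -0.01486579  1.00282631] [[-0.02976824 -0.99939074  0.01822101]
 [-0.9950892   0.02790868 -0.09496623]
 [ 0.09439985 -0.02095851 -0.99531372]]
{'clock': np.float64(0.1), 'qpos': array([-1.226,  0.522, -0.036,  1.6  ,  0.021,  1.021, -0.113]), 'qd': array([-0.001, -0.001, -0.001, -0.001,  0.   , -0.001, -0.   ]), 'joint_efforts': array([ 4.0000e-03, -9.2848e+01,  1.9840e+00, -3.7053e+01,  1.8000e-02,
        5.0000e-03, -0.0000e+00]), 'position': array([0.252, 0.572, 0.231]), 'tool_rot': array([-3.141,  0.   ,  2.727]), 'force': array([ 0.22 ,  0.583, -0.684]), 'moment': array([0.025, 0.013, 0.002]), 'finger_force': np.float64(0.0), 'grip_width': np.float64(0.086)} 0.0187
```

View pics/side0.png

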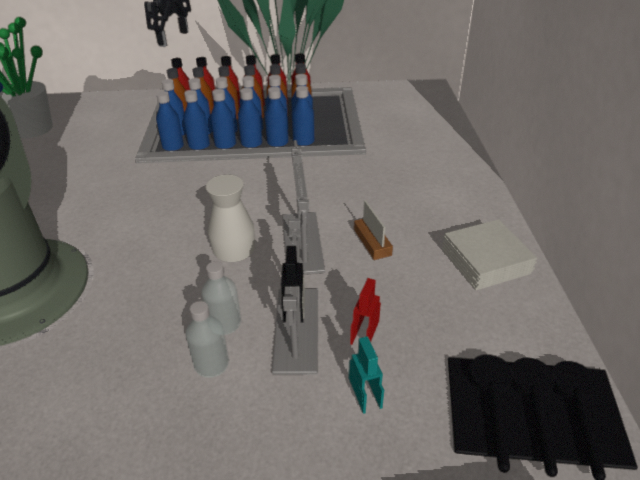

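View pics/top0.png

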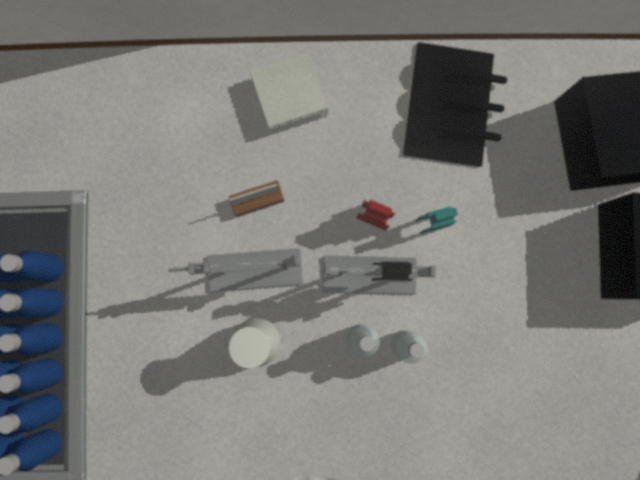

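The side view shows three holder-like items: black at (291,280) astride the rail, red at (367,310) and turquoise at (365,370), both standing on the counter. The black one on the rail is the one meant; in the top view it is at (397,270). Rail_a runs about columns 325–435 and rail_b about 190–300, with +y to the left. I'll confirm with a crop and measure.

```bash
python3 - <<'E'
from h import *
d=np.load('pics/top0.npy'); P=cloud('top',d); p=cv2.imread('pics/top0.png')
cv2.imwrite('pics/crop1.png',cv2.resize(p[225:315,170:450],(800,257),interpolation=cv2.INTER_CUBIC))
X=P[225:315,160:450].reshape(-1,3); 
for lo,hi in((.14,.157),(.157,.172),(.18,.2)):
    m=(X[:,2]>lo)&(X[:,2]<hi); Q=X[m]; print(lo,m.sum())
    for y in np.arange(-.2,.45,.01):
        k=(Q[:,1]>=y)&(Q[:,1]<y+.01)
        if k.sum()>3: print(' %.3f n%d x %.4f [%.4f %.4f] z %.4f'%(y,k.sum(),np.median(Q[k,0]),Q[k,0].min(),Q[k,0].max(),np.median(Q[k,2])))
E
```

```text
0.14 1946
 -0.200 n66 x 0.5160 [0.5077 0.5245] z 0.1499
 -0.190 n65 x 0.5163 [0.5079 0.5247] z 0.1496
 -0.180 n39 x 0.5131 [0.5033 0.5313] z 0.1514
 -0.170 n47 x 0.5100 [0.5034 0.5333] z 0.1549
 -0.160 n47 x 0.5105 [0.5036 0.5335] z 0.1548
 -0.150 n54 x 0.5106 [0.5039 0.5339] z 0.1547
 -0.140 n55 x 0.5123 [0.5045 0.5340] z 0.1546
 -0.130 n84 x 0.5195 [0.5049 0.5346] z 0.1509
 -0.120 n67 x 0.5202 [0.5116 0.5299] z 0.1499
 -0.110 n68 x 0.5219 [0.5120 0.5304] z 0.1501
 -0.100 n67 x 0.5222 [0.5138 0.5307] z 0.1501
 -0.090 n66 x 0.5225 [0.5141 0.5308] z 0.1499
 -0.080 n65 x 0.5228 [0.5144 0.5311] z 0.1504
 -0.070 n25 x 0.5245 [0.5213 0.5266] z 0.1494
 -0.060 n50 x 0.5242 [0.5151 0.5318] z 0.1509
 -0.050 n53 x 0.5236 [0.5154 0.5337] z 0.1499
 -0.040 n7 x 0.5222 [0.5171 0.5276] z 0.1511
 0.000 n4 x 0.5326 [0.5314 0.5355] z 0.1500
 0.010 n35 x 0.5403 [0.5316 0.5486] z 0.1506
 0.020 n64 x 0.5397 [0.5306 0.5488] z 0.1501
 0.030 n26 x 0.5390 [0.5359 0.5424] z 0.1495
 0.040 n56 x 0.5379 [0.5295 0.5477] z 0.1505
 0.050 n72 x 0.5380 [0.5296 0.5464] z 0.1504
 0.060 n67 x 0.5369 [0.5284 0.5465] z 0.
[... 726 characters left out ...]
5] z 0.1652
 -0.040 n43 x 0.5246 [0.5164 0.5327] z 0.1660
 0.000 n17 x 0.5423 [0.5322 0.5487] z 0.1662
 0.010 n28 x 0.5390 [0.5313 0.5488] z 0.1663
 0.150 n56 x 0.5332 [0.5238 0.5415] z 0.1660
 0.160 n28 x 0.5323 [0.5252 0.5415] z 0.1634
 0.170 n43 x 0.5308 [0.5230 0.5404] z 0.1633
 0.180 n48 x 0.5317 [0.5227 0.5404] z 0.1664
 0.190 n23 x 0.5313 [0.5282 0.5331] z 0.1616
 0.200 n24 x 0.5301 [0.5284 0.5334] z 0.1618
 0.210 n20 x 0.5302 [0.5272 0.5320] z 0.1617
0.18 241
 -0.170 n51 x 0.5178 [0.5114 0.5242] z 0.1906
 -0.160 n57 x 0.5178 [0.5116 0.5245] z 0.1911
 -0.150 n55 x 0.5183 [0.5120 0.5249] z 0.1911
 -0.140 n67 x 0.5200 [0.5124 0.5266] z 0.1905
 -0.130 n9 x 0.5187 [0.5139 0.5256] z 0.1844
```

View pics/crop1.png

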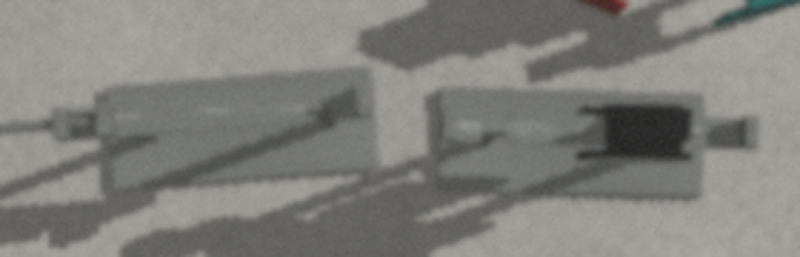

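The crop shows the black double-walled holder astride rail_a, near its -y end. The loading gaps are the narrow spots near y≈-0.065 (rail_a) and y≈0.035 (rail_b). Next: precise fits and the first approach numbers.

```bash
cat >> h.py <<'E'
from scipy.spatial.transform import Rotation as Ro
def go(target,yaw):
    s=observe(); R=Ro.from_euler('xyz',s['tool_rot']); T=Ro.from_euler('xyz',[np.pi,0,yaw])
    print('t',s['clock'],'pos',np.round(s['position'],4),np.round(s['tool_rot'],4),'F',np.round(s['force'],2),'M',np.round(s['moment'],3))
    print('shift cm',np.round(R.inv().apply(np.array(target)-s['position'])*100,3),'rot',np.round((R.inv()*T).as_rotvec(),4))
E
python3 - <<'E'
from h import *
for cam,reg in(('top',(225,315,160,450)),('side',(135,375,265,325))):
    P=cloud(cam,np.load(f'pics/{cam}0.npy')); X=P[reg[0]:reg[1],reg[2]:reg[3]].reshape(-1,3); X=X[np.isfinite(X).all(1)]
    print(cam)
    for nm,x0,y1,y2 in(('a',.52,-.13,-.045),('b',.536,.045,.15)):
        k=(abs(X[:,2]-.15)<.004)&(X[:,1]>y1)&(X[:,1]<y2)&(abs(X[:,0]-x0)<.02)
        Q=X[k]; 
        # midline from per-slice extremes
        ys=np.arange(y1,y2,.006);c=[]
        for y in ys:
            w=Q[(Q[:,1]>=y)&(Q[:,1]<y+.006)]
            if len(w)>4 and np.ptp(w[:,0])>.013: c.append((w[:,1].mean(),(w[:,0].min()+w[:,0].max())/2))
        c=np.array(c); f=np.polyfit(c[:,0],c[:,1],1); g=np.polyfit(Q[:,1],Q[:,0],1)
        print(nm,k.sum(),'mid',f,'lsq',g,'zmed',np.median(Q[:,2]))
        d=np.array([f[0],1])/np.hypot(f[0],1)
        o=np.array([f[1],0]); s=(X[:,:2]-o)@d; t=(X[:,:2]-o)@np.array([d[1],-d[0]])
        top=(abs(X[:,2]-.166)<.004)&(abs(t)<.012); h=np.sort(s[top]); print(' lug s',np.round(h[[0,2,-3,-1]],4) if len(h)>5 else h, 'clusters',np.histogram(h,bins=np.arange(-.3,.4,.004))[0].nonzero()[0]*.004-.3)
        wide=(abs(X[:,2]-.15)<.004)&(abs(t)>.0045)&(abs(t)<.011); hs=np.sort(s[wide]); gp=np.diff(hs); i=[j for j in gp.argsort()[::-1][:6] if gp[j]>.004]
        print(' gaps',[(round(hs[j],4),round(hs[j+1],4)) for j in i])
    k=(X[:,2]>.185)&(X[:,2]<.197)&(X[:,1]<-.08); Q=X[k]; print('fin',k.sum(),Q.min(0),Q.max(0),np.median(Q,0))
go([.518,-.152,.26],1.514)
E
```

```text
top
a 507 mid [0.06540142 0.52815888] lsq [0.05797226 0.52734642] zmed 0.1501665634139151
 lug s [-0.2148 -0.2142  0.2109  0.2155] clusters [-0.216 -0.212 -0.208 -0.168 -0.164 -0.16  -0.132 -0.044 -0.04  -0.036
  0.008  0.012  0.152  0.156  0.16   0.164  0.168  0.172  0.176  0.18
  0.184  0.188  0.192  0.196  0.2    0.204  0.208  0.212]
 gaps [(np.float64(-0.0339), np.float64(0.0076)), (np.float64(-0.0714), np.float64(-0.0555)), (np.float64(0.1536), np.float64(0.1649)), (np.float64(-0.1474), np.float64(-0.1376)), (np.float64(0.0076), np.float64(0.0159)), (np.float64(-0.0422), np.float64(-0.0339))]
b 698 mid [-0.05165996  0.54088817] lsq [-0.04701265  0.54044104] zmed 0.1503795160179473
 lug s [-0.0411 -0.0394  0.216   0.2179] clusters [-0.044 -0.04  -0.036  0.004  0.008  0.012  0.152  0.156  0.16   0.164
  0.168  0.172  0.176  0.18   0.184  0.188  0.192  0.196  0.2    0.204
  0.208  0.212  0.216]
 gaps [(np.float64(-0.0434), np.float64(0.0077)), (np.float64(0.0284), np.float64(0.0438)), (np.float64(0.1544), np.float64(0.1646)), (np.float64(0.0079), np.float64(0.0144))]
fin 230 [ 0.51
[... 768 characters left out ...]
q [-0.05071998  0.54032383] zmed 0.1501016920200959
 lug s [-0.0452 -0.0445  0.2059  0.2128] clusters [-0.048 -0.044 -0.04   0.     0.004  0.008  0.012  0.148  0.152  0.156
  0.164  0.168  0.172  0.176  0.18   0.184  0.192  0.196  0.204  0.208
  0.212]
 gaps [(np.float64(-0.0378), np.float64(0.0023)), (np.float64(0.0083), np.float64(0.0248)), (np.float64(0.0274), np.float64(0.0405))]
fin 222 [ 0.51105877 -0.17457182  0.18501842] [ 0.52572342 -0.13316429  0.19411335] [ 0.51844599 -0.15700647  0.19107424]
t 0.1 pos [0.2518 0.5717 0.2308] [-3.1406e+00  1.0000e-04  2.7268e+00] F [ 0.22  0.58 -0.68] M [0.025 0.013 0.002]
shift cm [-53.529 -55.512  -2.863] rot [-8.0000e-04  7.0000e-04  1.2128e+00]
```

>>> {"api": "play_rows", "payload": {"motion": [[-3.3, -3.4, -1, 0, 0, 0.12, 1], [-6.6, -6.8, -2, 0, 0, 0.24, 1], [-10, -10.3, -3, 0, 0, 0.36, 1], [-13.4, -13.8, -3, 0, 0, 0.48, 1], [-16.8, -17.4, -3, 0, 0, 0.6, 1]]}}

```text
clock: 0.6
position: [0.3358, 0.3432, 0.2614]
tool_rot: [3.141, -0.0, 2.122]
force: [1.7, 1.1, 0.5]
grip_width: 0.0849
finger_force: 0.0
```

```bash
python3 -c "
from h import *
go([.518,-.152,.26],1.51)"
```

```text
t 0.6 pos [0.3358 0.3432 0.2614] [ 3.1413e+00 -3.0000e-04  2.1219e+00] F [1.7  1.08 0.53] M [ 0.055 -0.125 -0.015]
shift cm [-51.723 -10.408   0.123] rot [ 2.000e-04 -4.000e-04  6.119e-01]
```

>>> {"api": "play_rows", "payload": {"motion": [[-4.8, -1, 0, 0, 0, 0.12, 1], [-9.6, -2, 0, 0, 0, 0.24, 1], [-14.4, -3, 0, 0, 0, 0.36, 1], [-19.2, -4, 0, 0, 0, 0.48, 0.6], [-24, -5, 0, 0, 0, 0.61, 0.2]]}}

```text
clock: 1.1
position: [0.4199, 0.1129, 0.2614]
tool_rot: [3.141, -0.0, 1.512]
force: [2.3, 0.2, -0.4]
grip_width: 0.0593
finger_force: 0.0
```

```bash
python3 -c "
from h import *
go([.518,-.152,.26],1.51)"
```

```text
t 1.1 pos [0.4199 0.1129 0.2614] [ 3.1414e+00 -4.0000e-04  1.5121e+00] F [ 2.3   0.25 -0.36] M [ 0.031 -0.066 -0.034]
shift cm [-25.866  11.35    0.135] rot [ 0.0002 -0.0004  0.0021]
```

>>> {"api": "play_rows", "payload": {"motion": [[-4.5, 2, 0, 0, 0, 0, 0.1], [-9, 4, 0, 0, 0, 0, 0.1], [-13.5, 6, 0, 0, 0, 0, 0.1], [-18, 7.9, 0, 0, 0, 0, 0.1], [-22, 9.7, 0, 0, 0, 0, 0.1]]}}

```text
clock: 1.6
position: [0.5049, -0.1125, 0.2612]
tool_rot: [-3.142, 0.0, 1.516]
force: [1.1, 1.2, 0.7]
grip_width: 0.047
finger_force: 0.0
```

>>> {"api": "play_rows", "payload": {"motion": [[-2.5, 1.1, 0, 0, 0, 0, 0.1], [-3.9, 1.65, 0, 0, 0, 0, 0.1], [-3.9, 1.65, 1.5, 0, 0, 0, 0.1], [-3.9, 1.65, 3, 0, 0, 0, 0.1], [-3.9, 1.65, 4, 0, 0, 0, 0.1]]}}

```text
clock: 2.1
position: [0.5187, -0.1491, 0.2203]
tool_rot: [-3.14, -0.0, 1.517]
force: [0.2, -0.7, 0.0]
grip_width: 0.0468
finger_force: 0.0
```

```bash
python3 - <<'E'
from h import *
go([.518,-.152,.161],1.51)
for n in('top','side'): p,d=grab(n,n+'1')
p=cv2.imread('pics/side1.png'); cv2.imwrite('pics/crop2.png',cv2.resize(p[200:380,230:390],(640,720))[:600])
E
```

```text
t 2.1 pos [ 0.5187 -0.1491  0.2203] [-3.1404e+00 -5.0000e-04  1.5174e+00] F [ 0.22 -0.66  0.01] M [ 0.054 -0.01   0.013]
shift cm [-0.292 -0.043  5.928] rot [-0.0012 -0.0005  0.0074]
```

View pics/crop2.png

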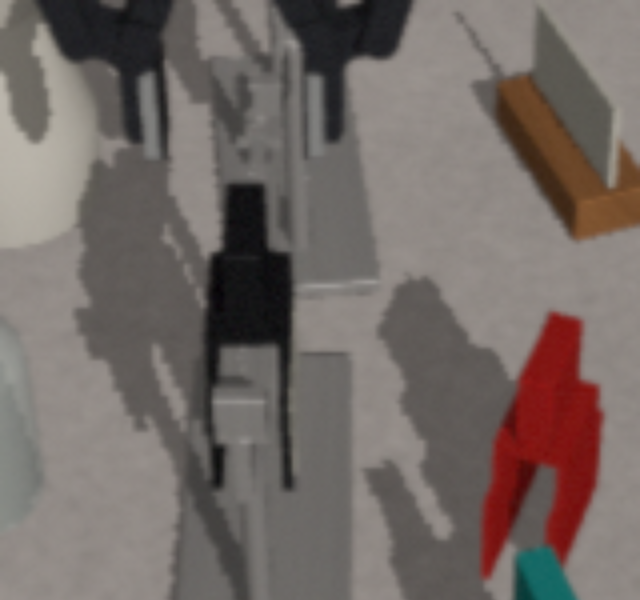

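The fingers straddle the black fin (fin at crop col 245, pads at 160 and 310), well aligned above it. Next: descend and grip.

>>> {"api": "play_rows", "payload": {"motion": [[-0.1, 0, 1.5, 0, 0, 0, 0], [-0.2, 0, 3, 0, 0, 0, -0.2], [-0.3, 0, 4.5, 0, 0, 0, -0.3], [-0.3, 0, 5.5, 0, 0, -0.007, -0.3], [-0.3, 0, 5.8, 0, 0, -0.007, -0.3]], "squeeze": 30}}

```text
clock: 2.7
position: [0.5188, -0.1526, 0.1629]
tool_rot: [-3.141, -0.0, 1.525]
force: [0.4, -0.1, -0.0]
grip_width: 0.0298
finger_force: 0.0
```

```bash
python3 -c "
from h import *
go([.518,-.152,.161],1.51)"
```

```text
t 2.7 pos [ 0.5188 -0.1526  0.1629] [-3.1409e+00 -1.0000e-04  1.5246e+00] F [ 0.45 -0.07 -0.04] M [-0.008  0.012 -0.033]
shift cm [ 0.061 -0.079  0.191] rot [-0.0007 -0.0001  0.0146]
```

>>> {"api": "play_rows", "payload": {"motion": [[0.05, -0.05, 0.15, 0, 0, 0.015, -0.3], [0.05, -0.05, 0.15, 0, 0, 0.015, -0.7], [0.05, -0.05, 0.15, 0, 0, 0.015, -1], [0.05, -0.05, 0.15, 0, 0, 0.015, -1], [0.05, -0.05, 0.15, 0, 0, 0.015, -1]], "squeeze": 30}}

```text
clock: 3.2
position: [0.5188, -0.1524, 0.1623]
tool_rot: [3.141, -0.0, 1.509]
force: [-0.4, 1.9, 7.2]
grip_width: 0.0132
finger_force: 34.7
```

>>> {"api": "play_rows", "payload": {"motion": [[0, 0, 0, 0, 0, 0, -1], [0, 0, 0, 0, 0, 0, -1], [0, 0, 0, 0, 0, 0, -1], [0, 0, 0, 0, 0, 0, -1], [0, 0, 0, 0, 0, 0, -1]]}}

```text
clock: 3.7
position: [0.5187, -0.1524, 0.1623]
tool_rot: [3.141, -0.0, 1.509]
force: [-0.8, 0.6, 7.1]
grip_width: 0.0132
finger_force: 34.6
```

```bash
python3 -c "
from h import *
go([.518,-.152,.161],1.51)"
```

```text
t 3.7 pos [ 0.5187 -0.1524  0.1623] [ 3.1408e+00 -1.0000e-04  1.5089e+00] F [-0.82  0.65  7.13] M [ 0.249  0.194 -0.024]
shift cm [ 0.035 -0.076  0.131] rot [ 0.0008 -0.0001 -0.0011]
```

>>> {"api": "play_rows", "payload": {"motion": [[0, 0, -0.05, 0, 0, 0, -1], [0, 0, -0.1, 0, 0, 0, -1], [0, 0, -0.15, 0, 0, 0, -1], [0, 0, -0.18, 0, 0, 0, -1], [0, 0, -0.18, 0, 0, 0, -1]]}}

```text
clock: 4.2
position: [0.5184, -0.1524, 0.1636]
tool_rot: [-3.142, 0.0, 1.509]
force: [-0.4, -0.6, -2.0]
grip_width: 0.0132
finger_force: 33.4
```

```bash
python3 -c "
from h import *
go([.518,-.152,.161],1.51)"
```

```text
t 4.2 pos [ 0.5184 -0.1524  0.1636] [-3.1415  0.      1.5088] F [-0.41 -0.57 -2.  ] M [-0.019  0.034 -0.02 ]
shift cm [ 0.042 -0.042  0.26 ] rot [-0.      0.     -0.0012]
```

>>> {"api": "play_rows", "payload": {"motion": [[0.5, 0, 0, 0, 0, 0, -1], [1.2, 0, 0, 0, 0, 0, -1], [2, 0, 0, 0, 0, 0, -1], [2.8, 0, 0, 0, 0, 0, -1], [3.5, 0, 0, 0, 0, 0, -1]]}}

```text
clock: 4.7
position: [0.5207, -0.1164, 0.1636]
tool_rot: [-3.142, -0.0, 1.509]
force: [0.1, -0.9, -2.1]
grip_width: 0.013
finger_force: 33.3
```

>>> {"api": "play_rows", "payload": {"motion": [[0.8, 0, 0, 0, 0, 0, -1], [1.6, 0, 0, 0, 0, 0, -1], [2.4, 0, 0, 0, 0, 0, -1], [3.1, 0, 0, 0, 0, 0, -1], [3.6, 0, 0, 0, 0, 0, -1]]}}

```text
clock: 5.2
position: [0.5229, -0.0808, 0.1636]
tool_rot: [-3.142, -0.0, 1.509]
force: [-0.8, 0.1, -1.5]
grip_width: 0.0131
finger_force: 33.3
```

```bash
python3 -c "
from h import *
go([.5240,-.0655,.1636],1.509)"
```

```text
t 5.2 pos [ 0.5229 -0.0808  0.1636] [-3.1415e+00 -1.0000e-04  1.5091e+00] F [-0.79  0.07 -1.55] M [-0.014  0.012 -0.042]
shift cm [ 1.536  0.019 -0.003] rot [-0.0001 -0.0001  0.0001]
```

>>> {"api": "play_rows", "payload": {"motion": [[0.2, 0, 0, 0, 0, 0, -1], [0.4, 0, 0, 0, 0, 0, -1], [0.6, 0, 0, 0, 0, 0, -1], [0.8, 0, 0, 0, 0, 0, -1], [1.0, 0, 0, 0, 0, 0, -1]]}}

```text
clock: 5.7
position: [0.5235, -0.0716, 0.1636]
tool_rot: [3.142, 0.0, 1.508]
force: [0.4, 0.0, -2.6]
grip_width: 0.0135
finger_force: 33.3
```

>>> {"api": "play_rows", "payload": {"motion": [[0.04, 0, 0, 0, 0, 0, -1], [0.08, 0, 0, 0, 0, 0, -1], [0.12, 0, 0, 0, 0, 0, -1], [0.16, 0, 0, 0, 0, 0, -1], [0.2, 0, 0, 0, 0, 0, -1]]}}

```text
clock: 6.2
position: [0.5235, -0.0696, 0.1636]
tool_rot: [-3.142, 0.0, 1.509]
force: [0.6, 0.6, -1.6]
grip_width: 0.0136
finger_force: 33.3
```

>>> {"api": "play_rows", "payload": {"motion": [[0.04, 0, 0, 0, 0, 0, -1], [0.08, 0, 0, 0, 0, 0, -1], [0.12, 0, 0, 0, 0, 0, -1], [0.16, 0, 0, 0, 0, 0, -1], [0.2, 0, 0, 0, 0, 0, -1]]}}

```text
clock: 6.7
position: [0.5237, -0.0676, 0.1636]
tool_rot: [3.142, 0.0, 1.509]
force: [-0.2, -0.3, -1.0]
grip_width: 0.0135
finger_force: 33.3
```

>>> {"api": "play_rows", "payload": {"motion": [[0.03, 0, 0, 0, 0, 0, -1], [0.06, 0, 0, 0, 0, 0, -1], [0.09, 0, 0, 0, 0, 0, -1], [0.12, 0, 0, 0, 0, 0, -1], [0.15, 0, 0, 0, 0, 0, -1]]}}

```text
clock: 7.2
position: [0.5237, -0.0664, 0.1636]
tool_rot: [3.142, 0.0, 1.509]
force: [-0.5, -1.8, -1.5]
grip_width: 0.0131
finger_force: 33.4
```

>>> {"api": "play_rows", "payload": {"motion": [[0.01, 0, 0, 0, 0, 0, -1], [0.02, 0, 0, 0, 0, 0, -1], [0.03, 0, 0, 0, 0, 0, -1], [0.03, 0, 0, 0, 0, 0, -1], [0.03, 0, 0, 0, 0, 0, -1]]}}

```text
clock: 7.7
position: [0.5238, -0.0663, 0.1636]
tool_rot: [3.141, 0.001, 1.508]
force: [-1.2, -5.4, -0.8]
grip_width: 0.0134
finger_force: 33.5
```

>>> {"api": "play_rows", "payload": {"motion": [[0, 0, 0, 0, 0, 0, -1], [0, 0, 0, 0, 0, 0, -1], [0, 0, 0, 0, 0, 0, -1], [0, 0, 0, 0, 0, 0, -1], [0, 0, 0, 0, 0, 0, -1]]}}

```text
clock: 8.2
position: [0.5238, -0.0664, 0.1637]
tool_rot: [3.141, 0.001, 1.508]
force: [-0.3, -5.9, -0.6]
grip_width: 0.0139
finger_force: 33.5
```

```bash
python3 -c "
from h import *
go([.5240,-.0655,.1636],1.509)"
```

```text
t 8.2 pos [ 0.5238 -0.0664  0.1637] [3.1414e+00 6.0000e-04 1.5083e+00] F [-0.32 -5.9  -0.61] M [-1.226  0.068  0.056]
shift cm [0.087 0.015 0.005] rot [ 0.0002  0.0006 -0.0007]
```

>>> {"api": "play_rows", "payload": {"motion": [[-0.05, 0, 0, 0, 0, 0, -1], [-0.08, 0, 0, 0, 0, 0, -1], [-0.08, 0, -0.1, 0, 0, 0, -1], [-0.08, 0, -0.2, 0, 0, 0, -1], [-0.08, 0, -0.3, 0, 0, 0, -1]]}}

```text
clock: 8.7
position: [0.5238, -0.0664, 0.1667]
tool_rot: [-3.142, -0.0, 1.509]
force: [-0.2, -0.0, -2.4]
grip_width: 0.0133
finger_force: 33.3
```

>>> {"api": "play_rows", "payload": {"motion": [[0, 0, -0.2, 0, 0, 0, -1], [0, 0, -0.4, 0, 0, 0, -1], [0, 0, -0.6, 0, 0, 0, -1], [0, 0, -0.8, 0, 0, 0, -1], [0, 0, -1.0, 0, 0, 0, -1]]}}

```text
clock: 9.2
position: [0.5238, -0.0665, 0.1768]
tool_rot: [3.142, -0.0, 1.509]
force: [0.0, -0.3, -1.3]
grip_width: 0.0134
finger_force: 33.3
```

>>> {"api": "play_rows", "payload": {"motion": [[0, 0, -0.7, 0, 0, 0, -1], [0, 0, -2, 0, 0, 0, -1], [0, 0, -4, 0, 0, 0, -1], [0, 0, -6, 0, 0, 0, -1], [0, 0, -8.2, 0, 0, 0, -1]]}}

```text
clock: 9.7
position: [0.5236, -0.0667, 0.2603]
tool_rot: [3.141, 0.0, 1.509]
force: [0.7, -0.5, -1.0]
grip_width: 0.0136
finger_force: 33.4
```

```bash
python3 -c "
from h import *
go([.5238+.0151,-.0664+.1,.26],1.622)"
```

```text
t 9.7 pos [ 0.5236 -0.0667  0.2603] [3.1414e+00 1.0000e-04 1.5085e+00] F [ 0.71 -0.46 -1.05] M [ 0.044 -0.051  0.023]
shift cm [10.109  0.902  0.026] rot [ 2.000e-04  1.000e-04 -1.135e-01]
```

>>> {"api": "play_rows", "payload": {"motion": [[1.8, 0.15, 0, 0, 0, -0.03, -1], [4, 0.35, 0, 0, 0, -0.06, -1], [6.5, 0.6, 0, 0, 0, -0.09, -1], [8.8, 0.8, 0, 0, 0, -0.113, -1], [10.1, 0.9, 0, 0, 0, -0.113, -1]]}}

```text
clock: 10.2
position: [0.539, 0.036, 0.2588]
tool_rot: [3.142, -0.001, 1.625]
force: [-0.7, -0.2, -1.9]
grip_width: 0.0134
finger_force: 33.4
```

>>> {"api": "play_rows", "payload": {"motion": [[0, 0, 1, 0, 0, 0, -1], [0, 0, 2, 0, 0, 0, -1], [0, 0, 3.2, 0, 0, 0, -1], [0, 0, 4, 0, 0, 0, -1], [0, 0, 4, 0, 0, 0, -1]]}}

```text
clock: 10.7
position: [0.5383, 0.033, 0.2172]
tool_rot: [-3.139, 0.001, 1.621]
force: [-0.9, 0.4, -1.4]
grip_width: 0.0133
finger_force: 33.3
```

```bash
python3 - <<'E'
from h import *
go([.5389,.0336,.19],1.622)
for n in('top','side'): p,d=grab(n,n+'2')
a=cv2.imread('pics/side2.png')[130:330,240:360]; b=cv2.imread('pics/top2.png')[225:325,240:380]
cv2.imwrite('pics/crop3.png',np.hstack([cv2.resize(a,(360,600)),cv2.resize(b,(440,600))[:600]]))
P=cloud('top',np.load('pics/top2.npy')); X=P.reshape(-1,3)
# rail_a unobstructed
E
```

```text
t 10.7 pos [0.5383 0.033  0.2172] [-3.1394e+00  6.0000e-04  1.6207e+00] F [-0.88  0.35 -1.44] M [0.034 0.007 0.004]
shift cm [0.064 0.066 2.723] rot [-0.0021  0.0006 -0.0013]
```

View pics/crop3.png

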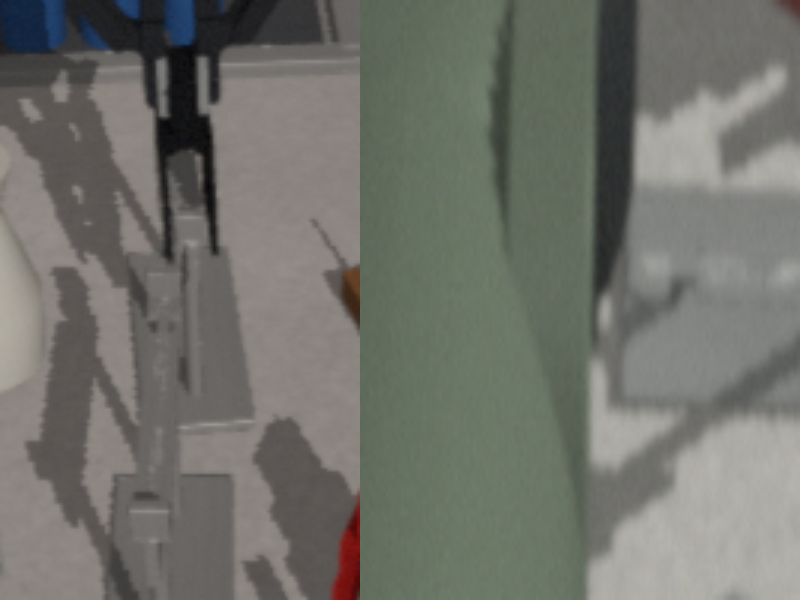

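The crop shows the holder held above rail_b, its walls (crop cols 163 and 215) straddling the near lug (col ~188); the arm blocks the top view. Next: lower to just above the head.

>>> {"api": "play_rows", "payload": {"motion": [[0.06, 0.06, 1, 0, 0, 0, -1], [0.06, 0.06, 2, 0, 0, 0, -1], [0.06, 0.06, 2.7, 0, 0, 0, -1], [0.06, 0.06, 2.7, 0, 0, 0, -1], [0.06, 0.06, 2.7, 0, 0, 0, -1]]}}

```text
clock: 11.3
position: [0.5395, 0.0342, 0.1915]
tool_rot: [-3.141, 0.0, 1.622]
force: [0.1, 0.1, -1.5]
grip_width: 0.0133
finger_force: 33.3
```

```bash
python3 - <<'E'
from h import *
go([.5389,.0336,.18],1.622)
p,d=grab('side','side3'); P=cloud('side',d)
a=cv2.resize(p[150:270,260:340,::-1],(400,600),interpolation=cv2.INTER_CUBIC); cv2.imwrite('pics/crop4.png',a)
P0=cloud('side',np.load('pics/side0.npy'))
dark=(p.max(2)<45)
X=P.reshape(-1,3); k=(dark.reshape(-1))&(abs(X[:,0]-.539)<.03)&(X[:,2]<.18)&(X[:,2]>.09)&(abs(X[:,1])<.1)
Q=X[k]
for z in np.arange(.10,.18,.01):
    w=Q[abs(Q[:,2]-z)<.005]
    if len(w)>3: print('%.2f n%d x %.4f %.4f y %.4f %.4f'%(z,len(w),w[:,0].min(),w[:,0].max(),np.percentile(w[:,1],5),np.median(w[:,1])))
# lug b near
X=P0.reshape(-1,3);k=(abs(X[:,0]-.539)<.015)&(X[:,1]>-.005)&(X[:,1]<.02)&(X[:,2]>.152)&(X[:,2]<.17);w=X[k]
print('lug',k.sum(),w[:,0].min(),w[:,0].max(),np.percentile(w[:,1],[5,50,95]))
E
```

```text
t 11.3 pos [0.5395 0.0342 0.1915] [-3.1413e+00  1.0000e-04  1.6216e+00] F [ 0.08  0.13 -1.47] M [ 0.017  0.012 -0.06 ]
shift cm [-0.054 -0.067  1.148] rot [-0.0003  0.0001 -0.0004]
0.12 n5 x 0.5524 0.5542 y 0.0007 0.0019
0.13 n10 x 0.5513 0.5545 y 0.0012 0.0030
0.14 n18 x 0.5276 0.5546 y 0.0008 0.0028
0.15 n15 x 0.5279 0.5547 y 0.0008 0.0031
0.16 n33 x 0.5268 0.5539 y 0.0015 0.0102
0.17 n25 x 0.5259 0.5540 y 0.0099 0.0126
lug 101 0.5315908441097379 0.5488045153937798 [0.00251999 0.0051874  0.01066296]
```

View pics/crop4.png

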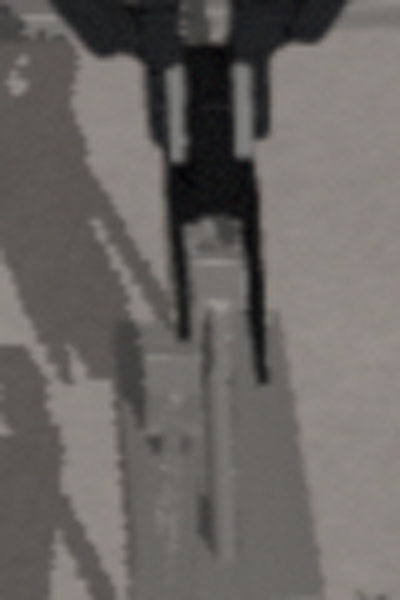

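Walls at crop cols 180/255, lug centred at ~217: the holder is laterally centred. Depth agrees within 1 mm along the rail. Lower gently.

>>> {"api": "play_rows", "payload": {"motion": [[0, -0.03, 0.4, 0, 0, 0, -1], [0, -0.03, 0.8, 0, 0, 0, -1], [0, -0.03, 1.1, 0, 0, 0, -1], [0, -0.03, 1.2, 0, 0, 0, -1], [0, -0.03, 1.3, 0, 0, 0, -1]]}}

```text
clock: 11.85
position: [0.5393, 0.0342, 0.1785]
tool_rot: [-3.142, 0.0, 1.622]
force: [-0.4, -0.1, -2.3]
grip_width: 0.0132
finger_force: 33.4
```

>>> {"api": "play_rows", "payload": {"motion": [[0, 0, 0.06, 0, 0, 0, -1], [0, 0, 0.12, 0, 0, 0, -1], [0, 0, 0.18, 0, 0, 0, -1], [0, 0, 0.24, 0, 0, 0, -1], [0, 0, 0.3, 0, 0, 0, -1]]}}

```text
clock: 12.35
position: [0.5393, 0.0347, 0.1756]
tool_rot: [3.141, -0.0, 1.622]
force: [0.2, 5.1, 0.4]
grip_width: 0.0131
finger_force: 33.8
```

>>> {"api": "play_rows", "payload": {"motion": [[0.03, 0, 0, 0, 0, 0, -1], [0.07, 0, 0, 0, 0, 0, -1], [0.1, 0, 0, 0, 0, 0, -1], [0.1, 0, 0, 0, 0, 0, -1], [0.1, 0, 0, 0, 0, 0, -1]]}}

```text
clock: 12.85
position: [0.5391, 0.035, 0.1756]
tool_rot: [-3.141, 0.0, 1.622]
force: [0.4, 0.8, -1.6]
grip_width: 0.0137
finger_force: 33.4
```

>>> {"api": "play_rows", "payload": {"motion": [[0, 0, 0.06, 0, 0, 0, -1], [0, 0, 0.12, 0, 0, 0, -1], [0, 0, 0.18, 0, 0, 0, -1], [0, 0, 0.24, 0, 0, 0, -1], [0, 0, 0.3, 0, 0, 0, -1]]}}

```text
clock: 13.35
position: [0.5392, 0.0352, 0.1725]
tool_rot: [3.142, 0.0, 1.622]
force: [0.0, 0.3, -2.1]
grip_width: 0.0132
finger_force: 33.4
```

>>> {"api": "play_rows", "payload": {"motion": [[0, 0, 0.06, 0, 0, 0, -1], [0, 0, 0.12, 0, 0, 0, -1], [0, 0, 0.18, 0, 0, 0, -1], [0, 0, 0.24, 0, 0, 0, -1], [0, 0, 0.3, 0, 0, 0, -1]]}}

```text
clock: 13.85
position: [0.5392, 0.0352, 0.1695]
tool_rot: [-3.142, 0.0, 1.622]
force: [0.9, 1.0, -2.1]
grip_width: 0.0135
finger_force: 33.4
```

>>> {"api": "play_rows", "payload": {"motion": [[0, 0, 0.08, 0, 0, 0, -1], [0, 0, 0.16, 0, 0, 0, -1], [0, 0, 0.24, 0, 0, 0, -1], [0, 0, 0.32, 0, 0, 0, -1], [0, 0, 0.4, 0, 0, 0, -1]]}}

```text
clock: 14.35
position: [0.5392, 0.0353, 0.1656]
tool_rot: [3.142, -0.0, 1.622]
force: [0.2, 0.8, -2.6]
grip_width: 0.0132
finger_force: 33.4
```

>>> {"api": "play_rows", "payload": {"motion": [[0, 0, 0.06, 0, 0, 0, -1], [0, 0, 0.12, 0, 0, 0, -1], [0, 0, 0.18, 0, 0, 0, -1], [0, 0, 0.22, 0, 0, 0, -1], [0, 0, 0.22, 0, 0, 0, -1]]}}

```text
clock: 14.85
position: [0.5392, 0.0352, 0.1634]
tool_rot: [-3.142, 0.0, 1.622]
force: [-0.3, -0.2, -1.7]
grip_width: 0.0137
finger_force: 33.4
```

>>> {"api": "play_rows", "payload": {"motion": [[0, 0, 0, 0, 0, 0, -1], [0.3, 0, 0, 0, 0, 0, -1], [0.9, 0, 0, 0, 0, 0, -1], [1.6, 0, 0, 0, 0, 0, -1], [2.2, 0, 0, 0, 0, 0, -1]]}}

```text
clock: 15.35
position: [0.538, 0.0582, 0.1634]
tool_rot: [-3.142, -0.0, 1.622]
force: [-0.1, -0.5, -1.5]
grip_width: 0.0133
finger_force: 33.4
```

>>> {"api": "play_rows", "payload": {"motion": [[0.6, 0, 0, 0, 0, 0, -1], [1.2, 0, 0, 0, 0, 0, -1], [1.8, 0, 0, 0, 0, 0, -1], [2.4, 0, 0, 0, 0, 0, -1], [3, 0, 0, 0, 0, 0, -1]]}}

```text
clock: 15.85
position: [0.5365, 0.0877, 0.1634]
tool_rot: [3.142, -0.0, 1.622]
force: [-0.5, -0.7, -1.9]
grip_width: 0.0134
finger_force: 33.4
```

```bash
python3 - <<'E'
from h import *
go([.5392-.0517*.1,.0352+.1,.1634],1.622)
X=cloud('top',np.load('pics/top0.npy')).reshape(-1,3)
for lo,hi in((-.01,.03),(.14,.175)):
    k=(abs(X[:,0]-.537)<.012)&(X[:,1]>lo)&(X[:,1]<hi)&(X[:,2]>.163)&(X[:,2]<.169); print(np.round(np.percentile(X[k,1],[0,3,50,97,100]),4),k.sum())
X=cloud('side',np.load('pics/side0.npy')).reshape(-1,3)
for lo,hi in((-.01,.03),(.14,.175)):
    k=(abs(X[:,0]-.537)<.012)&(X[:,1]>lo)&(X[:,1]<hi)&(X[:,2]>.153)&(X[:,2]<.169); print(np.round(np.percentile(X[k,1],[0,3,50,97,100]),4),k.sum())
E
```

```text
t 15.85 pos [0.5365 0.0877 0.1634] [ 3.1416 -0.      1.6217] F [-0.5  -0.7  -1.91] M [-0.018  0.002 -0.015]
shift cm [ 4.756e+00 -8.000e-03  2.000e-03] rot [ 0.     -0.     -0.0003]
[0.0081 0.0082 0.0101 0.0134 0.0134] 41
[0.1527 0.1535 0.1577 0.1719 0.1735] 64
[0.0018 0.0023 0.0052 0.0113 0.0141] 96
[0.1486 0.1497 0.1532 0.1735 0.1748] 81
```

>>> {"api": "play_rows", "payload": {"motion": [[0.7, 0, 0, 0, 0, 0, -1], [1.4, 0, 0, 0, 0, 0, -1], [2.1, 0, 0, 0, 0, 0, -1], [2.7, 0, 0, 0, 0, 0, -1], [3.1, 0, 0, 0, 0, 0, -1]]}}

```text
clock: 16.35
position: [0.5349, 0.1189, 0.1634]
tool_rot: [-3.142, -0.0, 1.622]
force: [-0.4, 0.0, -1.7]
grip_width: 0.0133
finger_force: 33.4
```

>>> {"api": "play_rows", "payload": {"motion": [[0.06, 0, 0, 0, 0, 0, -1], [0.12, 0, 0, 0, 0, 0, -1], [0.18, 0, 0, 0, 0, 0, -1], [0.24, 0, 0, 0, 0, 0, -1], [0.3, 0, 0, 0, 0, 0, -1]]}}

```text
clock: 16.85
position: [0.5348, 0.121, 0.1634]
tool_rot: [-3.142, 0.0, 1.621]
force: [-1.0, 0.0, -1.3]
grip_width: 0.0139
finger_force: 33.4
```

>>> {"api": "play_rows", "payload": {"motion": [[0.04, 0, 0, 0, 0, 0, -1], [0.08, 0, 0, 0, 0, 0, -1], [0.12, 0, 0, 0, 0, 0, -1], [0.16, 0, 0, 0, 0, 0, -1], [0.2, 0, 0, 0, 0, 0, -1]]}}

```text
clock: 17.35
position: [0.5347, 0.1232, 0.1634]
tool_rot: [-3.142, 0.0, 1.622]
force: [0.5, 0.2, -1.4]
grip_width: 0.0136
finger_force: 33.4
```

>>> {"api": "play_rows", "payload": {"motion": [[0.04, 0, 0, 0, 0, 0, -1], [0.08, 0, 0, 0, 0, 0, -1], [0.12, 0, 0, 0, 0, 0, -1], [0.16, 0, 0, 0, 0, 0, -1], [0.2, 0, 0, 0, 0, 0, -1]]}}

```text
clock: 17.85
position: [0.5346, 0.1252, 0.1634]
tool_rot: [3.142, 0.0, 1.622]
force: [0.1, -0.5, -0.9]
grip_width: 0.013
finger_force: 33.4
```

>>> {"api": "play_rows", "payload": {"motion": [[0.03, 0, 0, 0, 0, 0, -1], [0.06, 0, 0, 0, 0, 0, -1], [0.09, 0, 0, 0, 0, 0, -1], [0.12, 0, 0, 0, 0, 0, -1], [0.15, 0, 0, 0, 0, 0, -1]]}}

```text
clock: 18.35
position: [0.5345, 0.1267, 0.1634]
tool_rot: [-3.142, 0.0, 1.622]
force: [0.1, 0.2, -1.6]
grip_width: 0.0134
finger_force: 33.4
```

>>> {"api": "play_rows", "payload": {"motion": [[0.03, 0, 0, 0, 0, 0, -1], [0.06, 0, 0, 0, 0, 0, -1], [0.09, 0, 0, 0, 0, 0, -1], [0.11, 0, 0, 0, 0, 0, -1], [0.13, 0, 0, 0, 0, 0, -1]]}}

```text
clock: 18.85
position: [0.5345, 0.1279, 0.1634]
tool_rot: [-3.142, 0.0, 1.622]
force: [0.2, -0.6, -1.8]
grip_width: 0.0132
finger_force: 33.4
```

>>> {"api": "play_rows", "payload": {"motion": [[0.02, 0, 0, 0, 0, 0, -1], [0.04, 0, 0, 0, 0, 0, -1], [0.06, 0, 0, 0, 0, 0, -1], [0.08, 0, 0, 0, 0, 0, -1], [0.1, 0, 0, 0, 0, 0, -1]]}}

```text
clock: 19.35
position: [0.5344, 0.129, 0.1634]
tool_rot: [-3.142, 0.0, 1.622]
force: [0.9, -0.4, -2.0]
grip_width: 0.0133
finger_force: 33.4
```

>>> {"api": "play_rows", "payload": {"motion": [[0.03, 0, 0, 0, 0, 0, -1], [0.06, 0, 0, 0, 0, 0, -1], [0.09, 0, 0, 0, 0, 0, -1], [0.11, 0, 0, 0, 0, 0, -1], [0.13, 0, 0, 0, 0, 0, -1]]}}

```text
clock: 19.85
position: [0.5344, 0.1302, 0.1634]
tool_rot: [-3.142, 0.0, 1.622]
force: [0.4, -0.4, -1.1]
grip_width: 0.0135
finger_force: 33.5
```

>>> {"api": "play_rows", "payload": {"motion": [[0.03, 0, 0, 0, 0, 0, -1], [0.06, 0, 0, 0, 0, 0, -1], [0.08, 0, 0, 0, 0, 0, -1], [0.1, 0, 0, 0, 0, 0, -1], [0.12, 0, 0, 0, 0, 0, -1]]}}

```text
clock: 20.35
position: [0.5344, 0.1304, 0.1634]
tool_rot: [-3.142, 0.001, 1.621]
force: [-0.4, -8.5, 0.5]
grip_width: 0.0133
finger_force: 33.7
```

Contact found, slightly too firm; easing back to about 5 N.

>>> {"api": "play_rows", "payload": {"motion": [[-0.035, 0, 0, 0, 0, 0, -1], [-0.035, 0, 0, 0, 0, 0, -1], [-0.035, 0, 0, 0, 0, 0, -1], [-0.035, 0, 0, 0, 0, 0, -1], [-0.035, 0, 0, 0, 0, 0, -1]]}}

```text
clock: 20.85
position: [0.5344, 0.1303, 0.1634]
tool_rot: [-3.142, 0.001, 1.621]
force: [0.4, -6.4, -0.4]
grip_width: 0.0136
finger_force: 33.7
```

>>> {"api": "play_rows", "payload": {"motion": [[-0.04, 0, 0, 0, 0, 0, -1], [-0.08, 0, 0.03, 0, 0, 0, -1], [-0.08, 0, 0.06, 0, 0, 0, -1], [-0.08, 0, 0.1, 0, 0, 0, -1], [-0.08, 0, 0.1, 0, 0, 0, -1]]}}

```text
clock: 21.35
position: [0.5344, 0.1302, 0.1624]
tool_rot: [3.142, 0.0, 1.622]
force: [1.2, -4.1, -0.8]
grip_width: 0.0137
finger_force: 33.6
```

>>> {"api": "play_rows", "payload": {"motion": [[0, 0, 0, 0, 0, 0, -0.8], [0, 0, 0, 0, 0, 0, -0.6], [0, 0, 0, 0, 0, 0, -0.4], [0, 0, 0, 0, 0, 0, -0.3], [0, 0, 0, 0, 0, 0, -0.2]]}}

```text
clock: 21.85
position: [0.5343, 0.1305, 0.1624]
tool_rot: [-3.142, -0.0, 1.622]
force: [-0.6, 0.2, 0.2]
grip_width: 0.0342
finger_force: 0.0
```

Released; retreat straight up.

>>> {"api": "play_rows", "payload": {"motion": [[0, 0, -0.5, 0, 0, 0, -0.2], [0, 0, -1.5, 0, 0, 0, -0.2], [0, 0, -3, 0, 0, 0, -0.2], [0, 0, -5, 0, 0, 0, -0.2], [0, 0, -8, 0, 0, 0, -0.2]]}}

```text
clock: 22.35
position: [0.5339, 0.1301, 0.2432]
tool_rot: [-3.14, 0.001, 1.622]
force: [-1.0, 0.1, 0.6]
grip_width: 0.0337
finger_force: 0.0
```

>>> {"api": "play_rows", "payload": {"motion": [[0, 0, -3, 0, 0, 0, -0.2], [0, 0, -6, 0, 0, 0, -0.2], [0, 0, -8, 0, 0, 0, -0.2], [0, 0, -8, 0, 0, 0, -0.2], [0, 0, -8, 0, 0, 0, -0.2]]}}

```text
clock: 22.85
position: [0.5343, 0.1303, 0.3229]
tool_rot: [3.141, -0.0, 1.622]
force: [-0.3, -0.2, 0.1]
grip_width: 0.0345
finger_force: 0.0
```

```bash
python3 - <<'E'
from h import *
p,d=grab('side','side9'); cv2.imwrite('pics/crop9.png',cv2.resize(p[100:330,180:420,::-1],(600,575)))
X=cloud('side',d).reshape(-1,3); k=(abs(X[:,0]-.535)<.02)&(X[:,1]>.09)&(X[:,1]<.16)&(X[:,2]>.182)&(X[:,2]<.21)
w=X[k]; print(k.sum(),w.min(0),w.max(0),np.median(w,0)); print(observe()['position'])
E
```

```text
126 [0.52638808 0.10734966 0.18212641] [0.54089358 0.15073909 0.19329911] [0.53370334 0.12192733 0.19076453]
[0.53407663 0.13027621 0.32224061]
```

View pics/crop9.png

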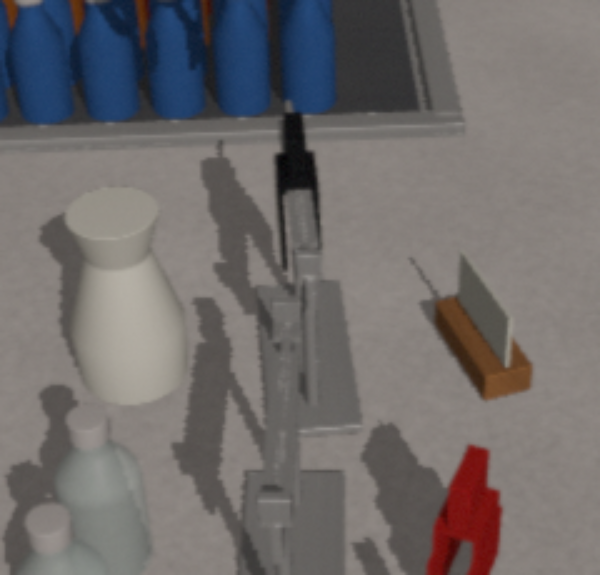

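The black holder hangs upright on rail_b (crop 295,180), fin top at z 0.191 as it should be. The gripper is clear and the bystanders are where they were.

```bash
python3 -c "
from h import *
print(bot.job_done())"
```

```text
the job is handed in; nothing more can be done
None
```

The holder now hangs released on rail_b by the far stop, and the job is handed in (no verdict was shown). The push on stop_a was about 5–6 N; on the far stop it briefly read 8.5 N (over your 8 N limit, under the 9.5 N fail) before I eased it to about 6 N.

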